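Index the spice carousel and put the jar back

ROBOT

A 6-joint arm with a two-finger parallel gripper is mounted at the origin on the work surface. World frame = base frame: x ahead of the robot, y to its left, z up, the work surface at z = 0. Lengths are in m, angles in rad, forces in N, time in s.
With the tool pointing down it reaches from about 0.275 to 0.825 m from the base axis. Payload 4.9 kg.
Tool frame: the origin (TCP) lies between the finger pads; the fingertips stand ctrl.tips_ahead ahead of it and the grasp point (between the pads) lies 2 mm behind it (ctrl.tips_ahead is the distance from the TCP to the fingertips, in m); z points along the fingers, y is the line along which they close (so a half turn about z gives the same grasp; the last joint's range is limited). The gripper opens to 85 mm and grips with 20 to 120 N. Pads are 22 mm wide; open, the fingers measure 114 mm over their backs; the gripper's body (76 mm by 85 mm) begins 54 mm behind the grasp point. The pads swing forward as they close: fully open they stand 13 mm farther back than shut.
Start: joints at [-1.328, 0.326, -0.193, 1.052, 0, 1.437], TCP at [0.202, -0.511, 0.248] pointing down, gripper open.
Joint ranges: [-2.65, 2.65], [-0.97, 1.79], [-1.3, 1.35], [-1.93, 2.1], [-1.47, 1.37], [-3.14, 3.14]. Speed limits (rad/s): [2.57, 2.57, 3.14, 3.14, 3.14, 3.14].

INTERFACE

Orientations are given as a unit quaternion [x, y, z, w].
In Python, from rig import sense, grab_frame, ctrl gives the robot as it stands. The module is installed in compiled form; this text tells all that it offers.
- The arm moves only by the shell command python3 -m creep 'ROWS' [OPENING] [FORCE]. ROWS is a JSON object of lists of equal length, an entry for each row: "travel": the shift along the tool's x, y, z in cm, a list of three; "twist": the turn about the tool's z in rad. In form: {"travel": [[dx, dy, dz], ...], "twist": [twist, ...]}. A call has 1 to 8 rows; each row shifts and turns the commanded pose from where the row before left it, along the tool's axes as they then stand; what a row does not reach is not made up. A row lasts 1/12 s, in which the tool goes at most 41.7 mm and 7.16 degrees, less where a joint would pass 70% of its speed; a pose out of reach is approached as far as the arm can. A call with a gripper value outside its range is refused whole. OPENING is the opening, from 0 (shut) to 1 (fully open), set as the call begins (- or left out, the last holds). The fingers move at their own pace and stop on an object; FORCE is the grip in N (left out, the last holds). Time passes only in rows, so rows that do not move let the fingers close. It gives the time, the measured TCP pose, the force, the opening and the grip force at its end, in the units of the state.
- sense(): the state, without advancing time (a new reading comes with each control period).
- grab_frame(name): name is "scene" or "top" or "wrist"; returns a dict with "img" (400x640x3 uint8, red, green, blue), "range_z" (400x640 float32, m along the optical axis (not along the pixel's ray), 0 where there is no reading), "fx", "fy", "cx", "cy" (pixels), "R" (3x3) and "t" (3): a world point X has camera coordinates R X + t. Camera axes: x right, y down, z forward; pixel columns grow to the right and rows downward; lengths in m; the calibration is good to about 2 mm. A picture is of the moment at which its call begins.
- ctrl.finish_job(): hands the job in; it is judged then, once.
The state is a dict: "clock": time; "joints": joint angles; "dq": joint speeds; "joint_efforts": joint torques, N m; "eef_pos": TCP position; "tool_rot": TCP orientation; "contact_force": force on the tool from outside, world axes, zero at the start; "ft_torque": the same for the moment, N m; "gripper_width": finger opening in m; "grip_force": force on a finger pad.
Only numpy, scipy, OpenCV 4.12 (cv2) and the standard library are available. Lean on these libraries where they do the work, as an engineer would, in place of code of your own. Each camera call takes 0.05 s, during which the arm holds its last target. There are 200 camera calls.

TASK

Turn the spice carousel by the bar on top until its one empty pocket has clicked home at the wooden arrow on the stand, and let go. Then put the spice jar standing on the worktop, lid up, all the way down into that leaning pocket: lower it in rather than letting it drop, leave the pocket at the arrow, and do not disturb the pepper mill, the tin or the bowl.

Things in the scene. Friction and masses are not known exactly. Their poses are not given: they have to be found in the camera images.
- stand: Round beech stand of the carousel, 172 mm in diameter, 30 mm high, fixed; origin at the centre of its underside, on the carousel's upright axis. A flat dark wooden tongue, 8 mm thick, ends in an arrow point 188 mm from the axis in the stand's -x direction (roughly towards the robot). Jars and pockets of the carousel above reach 130 mm out from the axis and 156 mm up.
- rotor (a joint): Turn of the steel carousel, rad, positive anticlockwise seen from above, no end stops. A spring catch pulls it home at each fifth of a turn (multiples of 1.257; 0.2 N m to turn it out of a notch; past half-way it pulls on to the next). At 0 or 6.283 the empty pocket is at the arrow; it starts one or two notches away, either way round. The other four pockets hold jars that are fixed.
- handle (a point): Centre of the dark wooden turning bar on top of the carousel, on its axis, 190 mm above the worktop. The bar is 64 mm long (along this point's x), 14 mm thick (y) and 30 mm high (z), its underside 175 mm up, on a 20 mm column. x points straight away from the empty pocket.
- bay (a point): The carousel's empty pocket: a square sheet-steel cup, 52 mm wide inside, leaning outward 35 degrees. Origin at the centre of its inner floor, 52 mm from the carousel's axis, 60 mm up. z points along its axis out of its mouth, up and outward; x inward and up; y sideways. 3 mm walls rise along z: 45 mm on the outer (-x) side, 20 mm inner, 34 mm at the sides.
- jar: The loose spice jar, white ceramic with a dark steel lid, 100 mm high; body 42 mm in diameter up to 66 mm, lid 44 mm in diameter from 66 to 100 mm; about 0.16 kg. Origin at the centre of its underside, z up to the lid. It looks like the four jars in the carousel but stands upright on the worktop.
- mill: Bystander: dark wooden pepper mill, waisted, 162 mm high, 54 mm wide at the foot; origin under its foot.
- tin: Bystander: plain aluminium tin, 74 mm in diameter, 105 mm high; origin under its foot.
- bowl: Bystander: white ceramic bowl, 100 mm across, 45 mm high; origin under its foot.
Not all that is in view belongs to the job. Several things look just like the jar: the one meant starts farthest to the robot's left.

How it is judged:
On the way:
1. the empty pocket has clicked home at the arrow (within 6 mm sideways) and stands still, let go, with the jar still upright on the worktop (y of bay in the frame of stand between -0.006 and 0.006 m and x of bay in the frame of stand below -0.03 m and velocity of joint rotor between -0.1 and 0.1 rad/s and contact force between the fingers and rotor below 0.1 N and height (world z) of jar below 0.01 m and angle between jar's own z axis and vertical below 0.1 rad), for 0.2 s.
At the end, for the whole second after the job is handed in: The pocket is at the arrow (its origin within 6 mm of the line through the arrow, on the arrow's side) and the carousel stands still; the jar stands lid up in it, its foot less than 5 mm from the pocket's floor, within 8 mm of the pocket's axis and within 0.14 rad of its lean, at rest (y of bay in the frame of stand between -0.006 and 0.006 m and x of bay in the frame of stand below -0.03 m and velocity of joint rotor between -0.1 and 0.1 rad/s and x of jar in the frame of bay between -0.008 and 0.008 m and y of jar in the frame of bay between -0.008 and 0.008 m and z of jar in the frame of bay between -0.004 and 0.005 m and angle between the z axis of jar and the z axis of bay, either way round below 0.14 rad and angle between jar's own z axis and vertical below 0.9 rad and linear speed of jar below 0.02 m/s); the robot touches nothing.
It fails at once if the jar was let fall (faster than 0.45 m/s with no finger on it) (contact force between the fingers and jar below 0.05 N and linear speed of jar above 0.45 m/s).
It fails at once if the pepper mill was moved by more than 30 mm or tipped (distance of mill from where it was at the start of the episode above 0.03 m or angle between mill's own z axis and vertical above 0.3 rad).
It fails at once if the tin was moved by more than 30 mm or tipped (distance of tin from where it was at the start of the episode above 0.03 m or angle between tin's own z axis and vertical above 0.3 rad).
It fails at once if the bowl was moved by more than 30 mm or tipped (distance of bowl from where it was at the start of the episode above 0.03 m or angle between bowl's own z axis and vertical above 0.3 rad).
It also fails if it takes over 72 s, if anything falls off the work surface, if the arm or the gripper's body presses on something with over 40 N, if the wrist force passes 120 N, or if a joint passes its speed limit or range.

## Working session

There is one attempt and no reset: what is moved stays moved. The work goes in short steps, Python scripts to look and compute and a shell command to move; the robot and the scene stay as the last step left them, time stands still between calls to the robot, and variables do not carry over. Pictures are saved under pics/ and viewed, at most 10 in all, crops included, and the job is handed in when it is done.

```bash
mkdir -p pics
cat > h.py <<'E'
import numpy as np,cv2
from rig import sense,grab_frame,ctrl
from scipy.spatial.transform import Rotation as Ro
def cloud(f):
    z=f["range_z"];v,u=np.mgrid[:400,:640]
    P=np.stack([(u-f["cx"])/f["fx"]*z,(v-f["cy"])/f["fy"]*z,z],-1)
    return (P-f["t"])@f["R"]
def save(f,n): cv2.imwrite("pics/"+n,f["img"][:,:,::-1])
E
python3 - <<'E'
from h import *
for n in ["scene","top"]:
    f=grab_frame(n);save(f,n+"1.png");np.savez(n+"1.npz",**f)
    print(n,-f["R"].T@f["t"],f["fx"],f["R"].round(2).tolist())
s=sense();print(s,ctrl.tips_ahead)
E
```

```text
scene [ 1.0269169  -0.40657312  1.0389383 ] 438.9672207186934 [[0.6, 0.8, 0.0], [0.63, -0.47, -0.61], [-0.49, 0.37, -0.79]]
top [ 0.35951859 -0.01388514  1.34628441] 505.0540263257193 [[0.0, -1.0, -0.01], [-0.99, -0.0, -0.11], [0.11, 0.01, -0.99]]
{'clock': 0.1, 'joints': array([-1.32819224e+00,  3.26877227e-01, -1.93477259e-01,  1.05198749e+00,
       -5.55876820e-06,  1.43660382e+00]), 'dq': array([ 0.00122455, -0.00136554,  0.00400866, -0.00075236,  0.00020547,
       -0.00082235]), 'joint_efforts': array([ 1.69969531e-03, -4.44239223e+01,  2.63038641e+01,  7.85936223e-03,
       -1.07533269e-04, -2.40449218e-06]), 'eef_pos': array([ 0.20226404, -0.51093462,  0.24757856]), 'tool_rot': array([ 9.82305177e-01,  1.87285722e-01, -4.46462998e-05, -7.71537858e-04]), 'contact_force': array([-0.54956553, -0.03338159, -0.58583427]), 'ft_torque': array([-0.01954616, -0.03391559, -0.02738019]), 'grip_force': 0.0, 'gripper_width': 0.08551237304215475} 0.017
```

View pics/scene1.png

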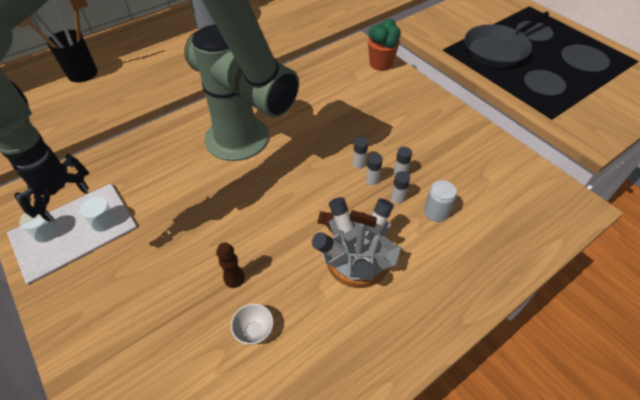

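View pics/top1.png

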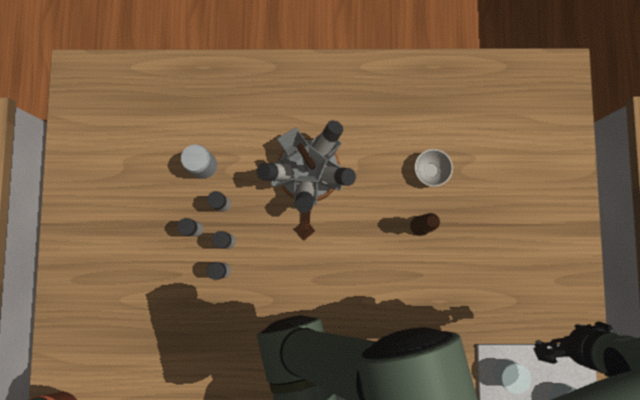

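Top view: jar look-alikes (lids) at (217,202), (188,228), (221,240) and (217,270). Image left is +y, so I take (188,228) as the farthest left. The empty pocket is near (290,140), the bar near (305,152) and the arrow tip near (304,238). The tin is at (198,160), the bowl at (433,168) and the mill at (425,223).

Run:
```python
from h import *
for n in ["top","scene"]:
    f=dict(np.load(n+"1.npz"));X=cloud(f);ok=f["range_z"]>0
    m=ok&(X[...,2]>.192)&(X[...,2]<.212)&(abs(X[...,0]-.55)<.25)&(abs(X[...,1]-.02)<.15)
    p=X[m];print(n,"bar",len(p),p.mean(0).round(4))
    if len(p)>5:
        r=cv2.minAreaRect((p[:,:2]*1000).astype(np.float32));print(r)
    # jar lids z~0.1
    m=(ok&(X[...,2]>.092)&(X[...,2]<.108)&(X[...,0]>.15)&(X[...,0]<.75)&(abs(X[...,1])<.6)).astype(np.uint8)
    k,l,st,c=cv2.connectedComponentsWithStats(m)
    for i in range(1,k):
        if st[i,4]>25:
            q=X[l==i];cc=cv2.minEnclosingCircle((q[:,:2]*1000).astype(np.float32));print(" z.1",c[i].round(),st[i,4],q.mean(0).round(3),np.round(cc[0],1),round(cc[1],1))
    # arrow: dark, low
    g=f["img"].astype(int)
    m=ok&(X[...,2]>-.01)&(X[...,2]<.045)&(g.max(-1)<115)&(X[...,0]>.3)&(X[...,0]<.6)&(abs(X[...,1]-.02)<.1)
    if n=="top":
        m=m.astype(np.uint8);k,l,st,c=cv2.connectedComponentsWithStats(m)
        for i in range(1,k):
            if st[i,4]>25:
                q=X[l==i];print(" dark",st[i],q.mean(0).round(3),q[q[:,0].argmin()].round(4))
        cv2.imwrite("pics/topc.png",cv2.resize(f["img"][110:290,150:390,::-1],(720,540),interpolation=cv2.INTER_CUBIC))
T=Ro.from_quat(sense()["tool_rot"]).as_matrix();print(T.round(3))
```

```text
top bar 174 [0.6018 0.0271 0.2032]
((602.380615234375, 26.924819946289062), (63.597843170166016, 14.41086196899414), 32.797428131103516)
 z.1 [323. 146.] 84 [ 0.647 -0.015  0.099] [654.  -17.5] 21.6
 z.1 [194. 158.] 597 [0.617 0.309 0.103] [616.9 310. ] 35.9
 z.1 [283. 171.] 80 [0.584 0.086 0.1  ] [583.3  93.8] 21.3
 z.1 [329. 174.] 65 [ 0.576 -0.028  0.1  ] [575.2 -36.8] 22.1
 z.1 [305. 188.] 51 [0.543 0.03  0.099] [534.9  30.5] 20.7
 z.1 [215. 200.] 243 [0.512 0.255 0.098] [512.4 254.9] 22.3
 z.1 [422. 225.] 62 [ 0.451 -0.257  0.103] [ 454.5 -268.5] 22.9
 z.1 [185. 226.] 249 [0.445 0.327 0.099] [445.3 328.2] 22.1
 z.1 [220. 239.] 243 [0.413 0.24  0.099] [413.6 241. ] 22.0
 z.1 [215. 271.] 253 [0.336 0.251 0.098] [336.4 251.8] 22.0
 dark [298 170  19   7  68] [0.593 0.024 0.037] [0.5822 0.0176 0.0399]
 dark [273 182  23  35 541] [0.527 0.093 0.007] [0.4802 0.1197 0.0026]
 dark [317 183  16  18 121] [ 0.543 -0.013  0.03 ] [0.5211 0.0019 0.0216]
 dark [293 211  22  29 355] [0.453 0.036 0.006] [0.4186 0.0388 0.0101]
scene bar 208 [0.6053 0.0261 0.2024]
((603.7681274414062, 26.941501617
[... 286 characters left out ...]
  ] [513.6 255.3] 23.3
 z.1 [442. 191.] 421 [0.621 0.306 0.103] [620.  310.4] 36.9
 z.1 [343. 224.] 97 [0.541 0.024 0.1  ] [531.8  27.5] 24.9
 z.1 [379. 225.] 52 [0.601 0.094 0.1  ] [600.4  97.1] 16.9
 z.1 [341. 236.] 55 [ 0.564 -0.002  0.096] [570.6  -6.5] 33.4
 z.1 [381. 235.] 43 [0.625 0.081 0.096] [626.   84.8] 19.1
 z.1 [359. 241.] 27 [0.607 0.022 0.1  ] [604.   26.4] 10.0
 z.1 [336. 250.] 76 [ 0.591 -0.039  0.1  ] [584.9 -42.8] 23.7
 z.1 [346. 256.] 39 [ 0.619 -0.029  0.097] [622.7 -29.6] 20.1
 z.1 [229. 264.] 99 [ 0.469 -0.272  0.102] [ 456.9 -270.2] 24.5
 z.1 [375. 256.] 32 [0.661 0.029 0.097] [662.4  26.9] 15.7
[[ 0.93   0.368 -0.   ]
 [ 0.368 -0.93   0.001]
 [ 0.    -0.002 -1.   ]]
```

View pics/topc.png

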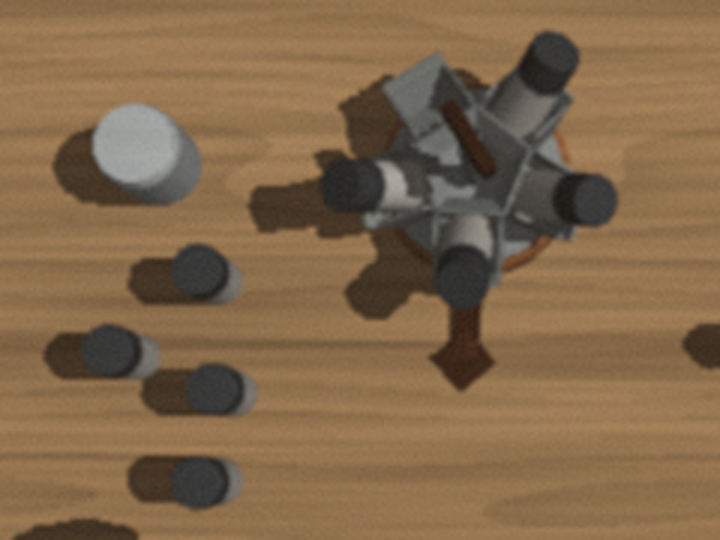

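The crop shows the target jar's lid at crop (112,350), clearly the left-most of the four, at (0.445, 0.328). The bar points at 32.8° (the pocket's side) and the arrow is at about 176.5°, so the carousel needs +144°, two notches anticlockwise. I'm moving over the bar.

```bash
python3 -m creep '{"travel":[[0,0,-3],[0,0,-3],[2.85,-1.765,0],[2.85,-1.765,0],[2.85,-1.765,0],[2.85,-1.765,0],[2.85,-1.765,0],[2.85,-1.765,0]],"twist":[0,0,0,0,0,0,0,0]}' 1 40
python3 -m creep '{"travel":[[2.85,-1.765,0],[2.85,-1.765,0],[2.85,-1.765,0],[2.85,-1.765,0],[2.85,-1.765,0],[2.85,-1.765,0],[2.85,-1.765,0],[2.85,-1.765,0]],"twist":[0,0,0,0,0,0,0,0]}'
python3 -m creep '{"travel":[[2.85,-1.765,0],[2.85,-1.765,0],[2.85,-1.765,0],[2.85,-1.765,0],[2.85,-1.765,0],[2.85,-1.765,0],[0,0,0],[0,0,0]],"twist":[0,0,0,0,0,0,0,0]}'
python3 -m creep '{"travel":[[0,0,0],[0,0,0],[0,0,0],[0,0,0],[0,0,0],[0,0,0]],"twist":[-0.049,-0.049,-0.049,-0.049,0,0]}'
cat >> h.py <<'E'
def go(x,y,z,yaw=None):
    s=sense();T=Ro.from_quat(s["tool_rot"]).as_matrix();d=T.T@(np.array([x,y,z])-s["eef_pos"])*100
    a=np.degrees(np.arctan2(T[1,1],T[0,1]))
    print("t",round(s["clock"],2),"pos",s["eef_pos"].round(4),"yang",a.round(2),"travel cm",d.round(2),"twist",None if yaw is None else np.radians(a-yaw).round(3),"q6",s["joints"][5].round(2),"w",round(s["gripper_width"],4),"F",s["contact_force"].round(1),"gf",round(s["grip_force"],1),"tilt",T[:,2].round(3))
E
python3 -c "
from h import *
go(.6025,.0269,.195,-57.2)"
```

```text
clock: 0.77
eef_pos: [0.3229, -0.3484, 0.308]
tool_rot: [0.982, 0.187, -0.0, -0.0]
contact_force: [0.7, 0.3, -1.1]
gripper_width: 0.0855
grip_force: 0.0
clock: 1.43
eef_pos: [0.483, -0.1332, 0.308]
tool_rot: [0.982, 0.187, -0.0, -0.0]
contact_force: [0.1, -1.3, 0.4]
gripper_width: 0.0854
grip_force: 0.0
clock: 2.1
eef_pos: [0.6027, 0.028, 0.3072]
tool_rot: [0.982, 0.189, -0.001, -0.0]
contact_force: [0.5, -0.8, 0.0]
gripper_width: 0.0853
grip_force: 0.0
clock: 2.6
eef_pos: [0.6019, 0.0256, 0.3083]
tool_rot: [0.96, 0.281, -0.0, 0.0]
contact_force: [-0.6, 0.1, 0.1]
gripper_width: 0.0855
grip_force: 0.0
t 2.6 pos [0.6019 0.0256 0.3083] yang -57.33 travel cm [ 0.13 -0.08 11.33] twist -0.002 q6 2.49 w 0.0855 F [-0.6  0.1  0.1] gf 0.0 tilt [-0.001 -0.    -1.   ]
```

```bash
python3 -m creep '{"travel":[[0.13,-0.08,2.8],[0,0,2.8],[0,0,2.8],[0,0,2.9],[0,0,0],[0,0,0]],"twist":[0,0,0,0,0,0]}'
python3 -m creep '{"travel":[[0,0,0],[0,0,0],[0,0,0],[0,0,0],[0,0,0],[0,0,0],[0,0,0],[0,0,0]],"twist":[0,0,0,0,0,0,0,0]}' 0 50
python3 -c "
from h import *
go(.6025,.0269,.195,-57.2)"
```

```text
clock: 3.1
eef_pos: [0.6017, 0.0276, 0.1943]
tool_rot: [0.959, 0.282, -0.002, -0.001]
contact_force: [-0.1, -0.1, 1.1]
gripper_width: 0.0854
grip_force: 0.0
clock: 3.77
eef_pos: [0.6039, 0.0273, 0.1962]
tool_rot: [0.959, 0.282, 0.001, 0.001]
contact_force: [1.2, -3.8, 4.3]
gripper_width: 0.0133
grip_force: 52.1
t 3.77 pos [0.6039 0.0273 0.1962] yang -57.21 travel cm [-0.14 -0.05  0.12] twist -0.0 q6 2.49 w 0.0133 F [ 1.2 -3.8  4.3] gf 52.1 tilt [ 0.002 -0.001 -1.   ]
```

```bash
for i in 1; do
python3 -m creep '{"travel":[[0,0,0],[0,0,0],[0,0,0],[0,0,0],[0,0,0],[0,0,0],[0,0,0],[0,0,0]],"twist":[-0.105,-0.105,-0.105,-0.105,-0.105,-0.105,-0.105,-0.105]}'
python3 -m creep '{"travel":[[0,0,0],[0,0,0],[0,0,0],[0,0,0],[0,0,0],[0,0,0],[0,0,0],[0,0,0]],"twist":[-0.105,-0.105,-0.105,-0.105,-0.105,-0.105,-0.105,-0.105]}'
python3 -m creep '{"travel":[[0,0,0],[0,0,0],[0,0,0],[0,0,0],[0,0,0],[0,0,0],[0,0,0],[0,0,0]],"twist":[-0.105,-0.105,-0.105,-0.105,-0.105,-0.105,-0.105,-0.1]}'
python3 -m creep '{"travel":[[0,0,0],[0,0,0],[0,0,0],[0,0,0]],"twist":[0,0,0,0]}'
done | grep -v width
python3 -c "
from h import *
go(.6025,.0269,.195,86.8)"
```

```text
clock: 4.43
eef_pos: [0.6037, 0.0274, 0.1962]
tool_rot: [0.759, 0.651, 0.0, 0.001]
contact_force: [-0.8, -2.3, 5.4]
grip_force: 52.2
clock: 5.1
eef_pos: [0.6035, 0.0273, 0.1962]
tool_rot: [0.428, 0.904, -0.0, 0.001]
contact_force: [-1.0, -2.3, 5.8]
grip_force: 52.4
clock: 5.77
eef_pos: [0.6034, 0.0271, 0.1962]
tool_rot: [0.025, 1.0, -0.001, 0.001]
contact_force: [-1.2, -3.7, 6.8]
grip_force: 52.3
clock: 6.1
eef_pos: [0.6034, 0.0271, 0.1962]
tool_rot: [0.027, 1.0, -0.001, 0.0]
contact_force: [-1.5, -3.3, 5.3]
grip_force: 52.3
t 6.1 pos [0.6034 0.0271 0.1962] yang 86.89 travel cm [ 0.09 -0.03  0.12] twist 0.002 q6 -0.02 w 0.013 F [-1.5 -3.3  5.3] gf 52.3 tilt [ 0.001 -0.002 -1.   ]
```

Release, retreat up, move clear toward the jar, then look.

```bash
python3 -m creep '{"travel":[[0,0,0],[0,0,0],[0,0,0],[0,0,0],[0,0,0],[0,0,0],[0,0,0],[0,0,0]],"twist":[0,0,0,0,0,0,0,0]}' 1 20 | grep width
python3 -m creep '{"travel":[[0,0,-2.5],[0,0,-2.5],[0,0,-2.5],[0,0,-2.5],[0,0,0],[0,0,0]],"twist":[0,0,0,0,0,0]}' >/dev/null
python3 -m creep '{"travel":[[1.7,-3.2,0],[1.7,-3.2,0],[1.7,-3.2,0],[1.7,-3.2,0],[1.7,-3.2,0],[1.7,-3.2,0],[1.7,-3.2,0],[1.7,-3.2,0]],"twist":[0,0,0,0,0,0,0,0]}' >/dev/null
python3 -m creep '{"travel":[[0,0,0],[0,0,0],[0,0,0]],"twist":[0,0,0]}' >/dev/null
python3 - <<'E'
from h import *
go(.4455,.3275,.15,86.8)
f=grab_frame("top");np.savez("top2.npz",**f);X=cloud(f);ok=f["range_z"]>0
m=ok&(X[...,2]>.192)&(X[...,2]<.212)&(abs(X[...,0]-.6)<.06)&(abs(X[...,1]-.027)<.06)
print(cv2.minAreaRect((X[m][:,:2]*1000).astype(np.float32)),m.sum())
# fitted line direction via PCA
q=X[m][:,:2];w,v=np.linalg.eigh(np.cov(q.T));print(q.mean(0),np.degrees(np.arctan2(*v[::-1,1])))
cv2.imwrite("pics/top2.png",cv2.resize(f["img"][90:270,140:380,::-1],(720,540),interpolation=cv2.INTER_CUBIC))
E
```

```text
gripper_width: 0.0854
t 8.18 pos [ 0.4532 -0.22    0.2943] yang 86.88 travel cm [ 3.73 54.61 14.51] twist 0.001 q6 -0.54 w 0.0854 F [-0.3  1.  -0.1] gf 0.0 tilt [-0.001  0.001 -1.   ]
((602.6356201171875, 27.26907730102539), (13.80322551727295, 64.36578369140625), 86.69071960449219) 172
[0.60217684 0.0272412 ] 176.94660572385504
```

View pics/top2.png

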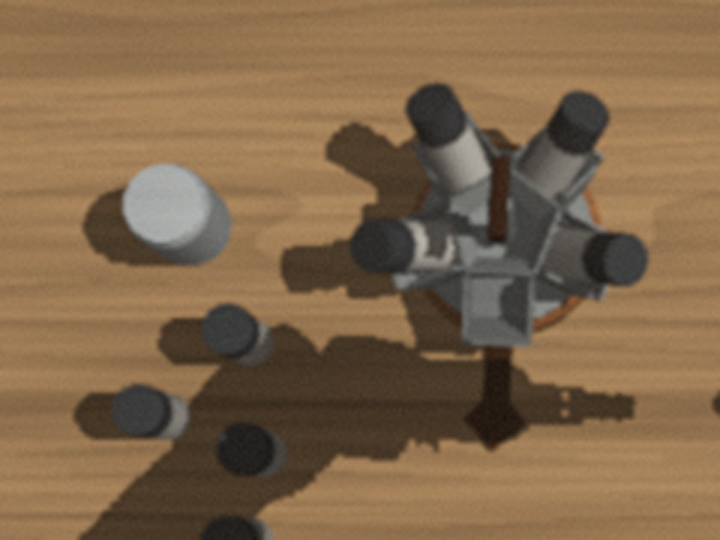

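Top view: the pocket (crop 498,310) sits squarely over the arrow (crop 495,430), and the bar reads 176.9°. The arm is on the mill side, well above it, because I took tool y the wrong way. Next I go over to the jar.

```bash
python3 -m creep '{"travel":[[0.25,3.6,0],[0.25,3.6,0],[0.25,3.6,0],[0.25,3.6,0],[0.25,3.6,0],[0.25,3.6,0],[0.25,3.6,0],[0.25,3.6,0]],"twist":[0,0,0,0,0,0,0,0]}' >/dev/null
python3 -m creep '{"travel":[[0.25,3.6,0],[0.25,3.6,0],[0.25,3.6,0],[0.25,3.6,0],[0.25,3.6,0],[0.25,3.6,0],[0.25,3.6,0],[0,0,0]],"twist":[0,0,0,0,0,0,0,0]}' >/dev/null
python3 -m creep '{"travel":[[0,0.5,2.5],[0,0,2.5],[0,0,2.5],[0,0,2.5],[0,0,2.5],[0,0,0],[0,0,0]],"twist":[0,0,0,0,0,0,0]}' >/dev/null
python3 - <<'E'
from h import *
go(.4457,.3275,.083,86.8)
f=grab_frame("wrist");save(f,"w3.png");X=cloud(f);ok=f["range_z"]>0
m=(ok&(abs(X[...,2]-.1)<.006)&(np.hypot(X[...,0]-.4457,X[...,1]-.3275)<.04)).astype(np.uint8)
q=X[m>0];print(len(q),cv2.minEnclosingCircle((q[:,:2]*1000).astype(np.float32)))
E
```

```text
t 10.15 pos [0.4437 0.326  0.1692] yang 87.02 travel cm [-0.22  0.18  8.62] twist 0.004 q6 0.55 w 0.0854 F [0.  0.3 0.1] gf 0.0 tilt [-0.003 -0.002 -1.   ]
3440 ((444.58740234375, 329.05743408203125), 22.01136016845703)
```

View pics/w3.png

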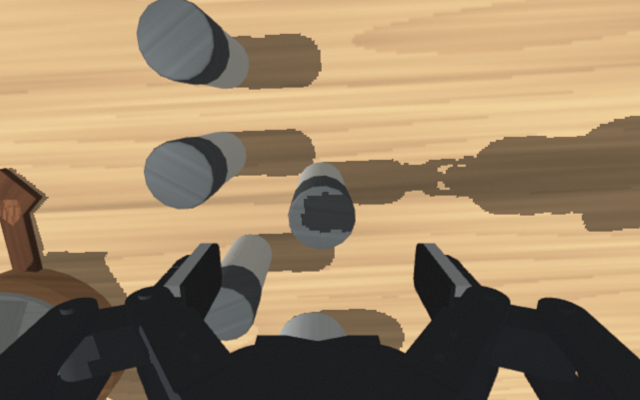

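Wrist view: the target lid at (322,220) is centred between the fingers. The neighbouring jar at (240,310) lies farther back, below the left finger and clear of it.

```bash
python3 -m creep '{"travel":[[-0.14,0.24,2.1],[0,0,2.1],[0,0,2.2],[0,0,2.2],[0,0,0],[0,0,0]],"twist":[0,0,0,0,0,0]}' |grep -E "pos|force"
python3 -m creep '{"travel":[[0,0,0],[0,0,0],[0,0,0],[0,0,0],[0,0,0],[0,0,0],[0,0,0],[0,0,0]],"twist":[0,0,0,0,0,0,0,0]}' 0 25
python3 -m creep '{"travel":[[0,0,-0.5],[0,0,-1],[0,0,-2.5],[0,0,-3.0],[0,0,-3.5],[0,0,-3.5],[0,0,-3],[0,0,0]],"twist":[0,0,0,0,0,0,0,0]}'
python3 -c "
from h import *
a=np.radians(176.8);u=np.array([np.cos(a),np.sin(a)]);r=.12
x,y=np.array([.6026,.0271])+r*u;go(x,y,.26,86.8)"
```

```text
eef_pos: [0.4472, 0.3285, 0.0852]
contact_force: [0.5, 0.8, 0.9]
grip_force: 0.0
clock: 11.37
eef_pos: [0.448, 0.3286, 0.0859]
tool_rot: [0.027, 1.0, 0.001, 0.001]
contact_force: [-1.5, -1.4, 7.0]
gripper_width: 0.0433
grip_force: 24.7
clock: 12.03
eef_pos: [0.4497, 0.3297, 0.2617]
tool_rot: [0.027, 1.0, 0.003, 0.005]
contact_force: [1.3, 0.8, -1.2]
gripper_width: 0.0431
grip_force: 26.1
t 12.03 pos [0.4497 0.3297 0.2617] yang 86.93 travel cm [ -4.89 -29.37   0.05] twist 0.002 q6 0.55 w 0.0431 F [ 1.3  0.8 -1.2] gf 26.1 tilt [ 0.01   0.005 -1.   ]
```

```bash
python3 -m creep '{"travel":[[-0.4,-1.2,0],[-0.4,-2.4,0],[-0.4,-2.8,0],[-0.4,-2.8,0],[-0.4,-2.8,0],[-0.4,-2.8,0],[-0.4,-2.8,0],[-0.4,-2.8,0]],"twist":[0,0,0,0,0,0,0,0]}' >/dev/null
python3 -m creep '{"travel":[[-0.4,-2.8,0],[-0.4,-2.8,0],[-0.4,-2.2,0],[-0.4,-1.2,0],[0,0,0],[0,0,0],[0,0,0],[0,0,0]],"twist":[0,0,0,0,0,0,0,0]}' >/dev/null
python3 - <<'E'
from h import *
a=np.radians(176.8);u=np.array([np.cos(a),np.sin(a)]);r=.12
x,y=np.array([.6026,.0271])+r*u;go(x,y,.26,86.8)
for n in ["scene","wrist"]:
    f=grab_frame(n);np.savez(n+"4.npz",**f)
    im=f["img"][:,:,::-1]
    if n=="scene": im=cv2.resize(im[140:300,250:480],(690,480),interpolation=cv2.INTER_CUBIC)
    cv2.imwrite("pics/"+n+"4.png",im)
E
```

```text
t 13.37 pos [0.4785 0.0326 0.2538] yang 86.98 travel cm [-0.42  0.14 -0.62] twist 0.003 q6 -0.03 w 0.0432 F [ 1.4 -0.5 -0.8] gf 26.1 tilt [-0.001  0.    -1.   ]
```

View pics/scene4.png

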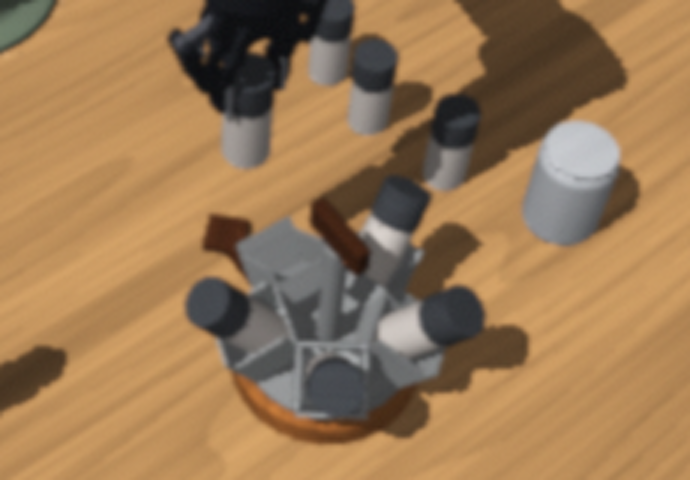

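View pics/wrist4.png

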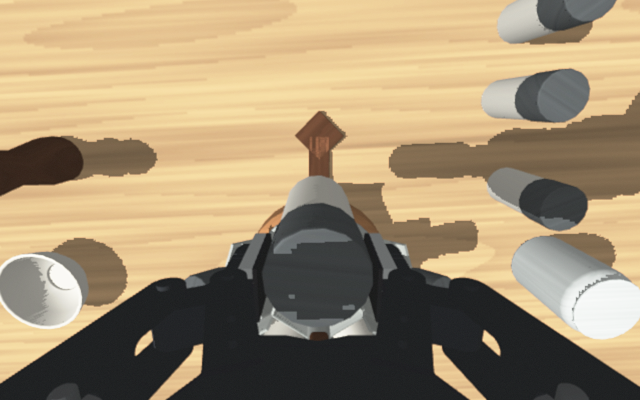

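Scene crop: the jar hangs upright from the fingers at crop (247,130), with the pocket at crop (285,255). The wrist view shows the lid at (315,275), with the arrow behind it at (320,130). Next I measure the jar in the hand.

Run:
```python
from h import *
s=sense();p=s["eef_pos"];T=Ro.from_quat(s["tool_rot"]).as_matrix()
for n in ["wrist","scene"]:
    f=dict(np.load(n+"4.npz"));X=(cloud(f)-p)@T*1000  # tool frame mm
    ok=(f["range_z"]>0)&(np.hypot(X[...,0],X[...,1])<40)
    top=X[ok&(X[...,2]<-8)&(X[...,2]>-22)&(abs(X[...,1])<19)&(abs(X[...,0])<28)]
    print(n,"lid top",len(top),np.median(top,0).round(1))
    if len(top)>20:
        c=np.linalg.lstsq(np.c_[top[:,:2],np.ones(len(top))],top[:,2],rcond=None)[0];print("plane",c.round(3),top.min(0).round(1),top.max(0).round(1))
    # body surface: per height slice, fit circle r=21 in x,y
    from scipy.optimize import least_squares
    for z0 in (25,40,55,70,80):
        q=X[ok&(abs(X[...,2]-z0)<5)&(abs(X[...,1])<24)]
        if len(q)>15:
            r=least_squares(lambda c:np.hypot(q[:,0]-c[0],q[:,1]-c[1])-21,[0,0],loss="soft_l1").x;print(z0,len(q),r.round(1))
    q=X[ok&(abs(X[...,1])<22)];print("zmax",np.sort(q[:,2])[-5:].round(1))
```

```text
wrist lid top 8666 [  6.    0.2 -13.5]
plane [ 2.0000e-02  4.0000e-03 -1.3487e+01] [-18.5 -19.  -15.9] [25.9 19.  -8. ]
25 285 [3.2 0.3]
40 311 [3.1 0.3]
55 236 [3.1 0.2]
70 194 [3.1 0.2]
80 154 [3.1 0.1]
zmax [256.4 256.4 256.5 256.7 257. ]
scene lid top 154 [ -4.9   2.5 -14.2]
plane [-5.0000e-02  9.0000e-03 -1.4202e+01] [-19.8 -18.6 -18.3] [17.7 19.  -8.3]
25 37 [3.3 1. ]
40 44 [3.1 1.2]
55 41 [3.3 0.9]
70 44 [3.  1.2]
80 33 [3.5 1.1]
zmax [256.9 257.2 257.7 258.2 261.8]
```

The jar axis is 3.2 mm outward of the TCP and vertical, with its foot 86.5 mm below. Plan: lower it upright into the pocket mouth at radius 67 mm, then move outward and down so the foot slides along the outer wall. That pivots the jar in the light grip to 35°.

```bash
python3 -m creep '{"travel":[[-1,0.12,0],[-2,0,0],[-1.7,0,0],[-1,0,0],[0,0,0],[0,0,0]],"twist":[0,0,0,0,0,0]}' 0 20 >/dev/null
cat > r.py <<'E'
from h import *
import sys
a=np.radians(176.8);u=np.array([np.cos(a),np.sin(a)]);r,h=float(sys.argv[1])/1e3,float(sys.argv[2])/1e3
s=sense();d=s["eef_pos"][:2]-[.6026,.0271];print("r",(d@u*1e3).round(1),"h",(s["eef_pos"][2]*1e3).round(1))
x,y=np.array([.6026,.0271])+r*u;go(x,y,h,86.8)
E
python3 -m creep '{"travel":[[0,0,1.5],[0,0,2],[0,0,2],[0,0,1],[0,0,0],[0,0,0]],"twist":[0,0,0,0,0,0]}' >/dev/null
python3 r.py 67 159.5
```

```text
r 67.2 h 189.4
t 14.47 pos [0.5355 0.0303 0.1894] yang 86.93 travel cm [-0.02  0.06  2.99] twist 0.002 q6 -0.03 w 0.0436 F [ 1.  -0.6 -0.7] gf 26.1 tilt [-0.001  0.    -1.   ]
```

```bash
python3 -m creep '{"travel":[[0,0.04,0.6],[0,0,0.7],[0,0,0.6],[0,0,0.6],[0,0,0.5],[0,0,0],[0,0,0]],"twist":[0,0,0,0,0,0,0]}' |grep force
python3 r.py 80 156
```

```text
contact_force: [0.2, -0.2, -0.7]
grip_force: 26.1
r 66.8 h 158.9
t 15.05 pos [0.5358 0.0305 0.1589] yang 86.91 travel cm [1.32 0.03 0.29] twist 0.002 q6 -0.03 w 0.0431 F [ 0.2 -0.2 -0.7] gf 26.1 tilt [-0.001  0.    -1.   ]
```

```bash
python3 -m creep '{"travel":[[0.25,0,0.06],[0.25,0,0.06],[0.25,0,0.06],[0.25,0,0.06],[0.3,0,0.06],[0,0,0],[0,0,0]],"twist":[0,0,0,0,0,0,0]}' 0 20|grep force
python3 r.py 90.3 148.3
python3 - <<'E'
from h import *
f=grab_frame("wrist");np.savez("w5.npz",**f)
s=sense();p=s["eef_pos"];T=Ro.from_quat(s["tool_rot"]).as_matrix()
X=(cloud(f)-p)@T*1000;ok=(f["range_z"]>0)
top=X[ok&(X[...,2]<-2)&(X[...,2]>-26)&(abs(X[...,1])<15)&(abs(X[...,0])<32)]
c=np.linalg.lstsq(np.c_[top[:,:2],np.ones(len(top))],top[:,2],rcond=None)[0];print("plane",c.round(3),"lean deg",np.degrees(np.arctan(c[0])))
E
```

```text
contact_force: [4.2, 0.1, 6.6]
grip_force: 27.0
r 76.2 h 158.9
t 15.63 pos [0.5265 0.0309 0.1589] yang 86.91 travel cm [1.42 0.05 1.05] twist 0.002 q6 -0.03 w 0.0432 F [4.2 0.1 6.6] gf 27.0 tilt [ 0.008 -0.001 -1.   ]
plane [ 1.0400e-01 -1.0000e-03 -1.3992e+01] lean deg 5.960970494878864
```

The jar is leaning 6° at low force, so the pivot works. I'll continue along the arc.

```bash
cat > lean.py <<'E'
from h import *
f=grab_frame("wrist")
s=sense();p=s["eef_pos"];T=Ro.from_quat(s["tool_rot"]).as_matrix()
X=(cloud(f)-p)@T*1000;ok=(f["range_z"]>0)
top=X[ok&(X[...,2]<8)&(X[...,2]>-32)&(abs(X[...,1])<14)&(abs(X[...,0]-3)<36)]
best=None;rng=np.random.default_rng(0)
for _ in range(200):
    q=top[rng.choice(len(top),3,False)];n=np.cross(q[1]-q[0],q[2]-q[0]);n/=np.linalg.norm(n)+1e-9
    i=abs((top-q[0])@n)<1
    if abs(n[1])<.1 and n[2]**2>.4 and (best is None or i.sum()>best.sum()): best=i
t=top[best];c=np.linalg.lstsq(np.c_[t[:,:2],np.ones(len(t))],t[:,2],rcond=None)[0]
print("lean",np.degrees(np.arctan(c[0])).round(1),"inl",len(t),"centre",((t.min(0)+t.max(0))/2).round(1))
E
python3 -m creep '{"travel":[[0.26,0,0.19],[0.26,0,0.19],[0.26,0,0.19],[0.26,0,0.2],[0,0,0],[0,0,0]],"twist":[0,0,0,0,0,0]}' |grep force
python3 r.py 99.7 137.1; python3 lean.py
python3 -m creep '{"travel":[[0.24,0,0.28],[0.24,0,0.28],[0.23,0,0.28],[0.23,0,0.28],[0,0,0],[0,0,0]],"twist":[0,0,0,0,0,0]}' |grep force
python3 r.py 103.6 129.7; python3 lean.py
```

```text
contact_force: [3.5, -0.2, 5.9]
grip_force: 27.9
r 87.9 h 150.3
t 16.18 pos [0.5148 0.0316 0.1503] yang 86.92 travel cm [1.18 0.04 1.31] twist 0.002 q6 -0.03 w 0.0434 F [ 3.5 -0.2  5.9] gf 27.9 tilt [ 0.005 -0.    -1.   ]
lean 14.1 inl 6663 centre [  4.5  -0.  -14.6]
contact_force: [2.0, 0.9, 0.7]
grip_force: 28.2
r 99.1 h 137.5
t 16.73 pos [0.5036 0.0322 0.1375] yang 86.91 travel cm [0.45 0.04 0.78] twist 0.002 q6 -0.03 w 0.0433 F [2.  0.9 0.7] gf 28.2 tilt [ 0.001 -0.    -1.   ]
lean 25.4 inl 6836 centre [  5.1  -0.  -14.7]
```

```bash
python3 -m creep '{"travel":[[0.2,0,0.15],[0.2,0,0.15],[0.15,0,0.2],[0.15,0,0.2],[0,0,0],[0,0,0]],"twist":[0,0,0,0,0,0]}' |grep force
python3 r.py 106.8 125; python3 lean.py
```

```text
contact_force: [3.8, -0.3, 1.0]
grip_force: 28.2
r 106.8 h 130.1
t 17.28 pos [0.4959 0.0327 0.1301] yang 86.92 travel cm [-0.    0.04  0.51] twist 0.002 q6 -0.03 w 0.0434 F [ 3.8 -0.3  1. ] gf 28.2 tilt [-0.001  0.    -1.   ]
lean 32.1 inl 6845 centre [  5.6   0.  -14.6]
```

```bash
python3 -m creep '{"travel":[[0.05,0,0.15],[0.05,0,0.15],[0,0,0.15],[0,0,0.1],[0,0,0],[0,0,0]],"twist":[0,0,0,0,0,0]}' |grep force
python3 r.py 106.8 125; python3 lean.py
```

```text
contact_force: [2.7, -0.1, 1.3]
grip_force: 28.0
r 107.4 h 124.7
t 17.83 pos [0.4954 0.0327 0.1247] yang 86.92 travel cm [-0.06  0.04 -0.03] twist 0.002 q6 -0.03 w 0.0436 F [ 2.7 -0.1  1.3] gf 28.0 tilt [-0.  0. -1.]
lean 34.4 inl 6853 centre [  5.9  -0.  -14.5]
```

Computed foot height above the pocket floor is about 0. I'll probe a little further along the pocket axis.

```bash
python3 -m creep '{"travel":[[-0.06,0,0.1],[-0.06,0,0.1],[0,0,0],[0,0,0]],"twist":[0,0,0,0]}' |grep force
python3 r.py 106.8 125; python3 lean.py
```

```text
contact_force: [-5.1, -0.6, 16.2]
grip_force: 29.5
r 107.8 h 123.8
t 18.22 pos [0.495  0.0327 0.1238] yang 86.92 travel cm [-0.1   0.04 -0.12] twist 0.002 q6 -0.03 w 0.0432 F [-5.1 -0.6 16.2] gf 29.5 tilt [-0.003 -0.    -1.   ]
lean 34.8 inl 6791 centre [  6.    0.  -14.8]
```

The upward force of 16 N means the foot is on the floor. I'll ease off the push, open slowly and go straight up.

```bash
python3 -m creep '{"travel":[[0.06,0,-0.1],[0,0,0],[0,0,0],[0,0,0]],"twist":[0,0,0,0]}' 0.62 20|grep force
python3 -m creep '{"travel":[[0,0,0],[0,0,0],[0,0,0],[0,0,0],[0,0,0],[0,0,0]],"twist":[0,0,0,0,0,0]}' 1 |grep -E "force|width"
python3 -m creep '{"travel":[[0,0,-1],[0,0,-2],[0,0,-2.5],[0,0,-2.5],[0,0,-2.5],[0,0,-2.5],[0,0,0],[0,0,0]],"twist":[0,0,0,0,0,0,0,0]}' |grep -E "force|pos"
python3 -m creep '{"travel":[[0,-3,0],[0,-3,0],[0,-3,0],[0,-3,0],[0,-3,0],[0,-3,0],[0,0,0],[0,0,0]],"twist":[0,0,0,0,0,0,0,0]}' |grep -E "force|pos"
python3 - <<'E'
from h import *
f=grab_frame("top");X=cloud(f);ok=f["range_z"]>0
m=ok&(X[...,2]>.192)&(X[...,2]<.212)&(abs(X[...,0]-.6)<.06)&(abs(X[...,1]-.027)<.06)
q=X[m][:,:2];w,v=np.linalg.eigh(np.cov(q.T));print(m.sum(),q.mean(0),np.degrees(np.arctan2(*v[::-1,1])))
a=np.radians(176.8);u=np.array([np.cos(a),np.sin(a)]);d=(X[...,:2]-[.6026,.0271])
r=d@u*1e3;l=(d@np.array([-u[1],u[0]]))*1e3;h=X[...,2]*1e3
zb=(r-52)*.574+(h-60)*.819;xb=-(r-52)*.819+(h-60)*.574
t=ok&(abs(zb-100)<4)&(np.hypot(xb+5,l)<28)
print("lid top",t.sum(),np.median(zb[t]),"xb",xb[t].min(),xb[t].max(),"l",l[t].min(),l[t].max(),np.polyfit(xb[t],zb[t],1))
cv2.imwrite("pics/top6.png",cv2.resize(f["img"][90:270,240:480,::-1],(720,540),interpolation=cv2.INTER_CUBIC))
E
```

```text
contact_force: [0.5, 0.0, -0.3]
grip_force: 0.0
contact_force: [0.0, 0.3, -0.6]
gripper_width: 0.0856
grip_force: 0.0
eef_pos: [0.4971, 0.0326, 0.256]
contact_force: [-0.0, 0.3, -0.6]
grip_force: 0.0
eef_pos: [0.4855, -0.148, 0.2528]
contact_force: [0.8, -0.6, -0.1]
grip_force: 0.0
174 [0.60216005 0.02714335] 176.88420132460743
lid top 212 98.90277101761725 xb -25.15698392269745 16.810316783196335 l -20.31521257229808 21.028364678152727 [-3.10450654e-03  9.90415409e+01]
```

View pics/top6.png

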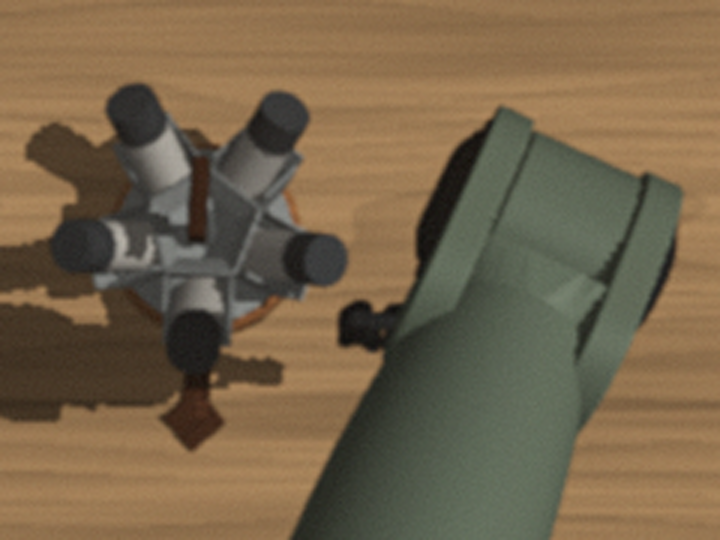

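The jar sits in the pocket at the arrow (lid at crop 195,340). Its lid top is 99 mm above the pocket floor (100 expected), 4 mm off axis and square to the lean. The bar is unmoved at 176.9°, and the arm is clear.

```bash
python3 -c "
from rig import ctrl
print(ctrl.finish_job())"
```

```text
the job is handed in; nothing more can be done
None
```

The empty pocket is home at the arrow, the jar is seated in it lid up with its foot on the floor, the mill, tin and bowl were not touched, and the job is handed in (no verdict was returned).

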